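# Park the bead board on its pins

### The job

Hang the blue bead board on the dark wooden stand, so that both brass pins come up through its two holes and the board lies flat and fully home on the wood; either way round will do. Then let go. Leave the yellow bead board and the clay pot where they are.

Things in the scene. Friction and masses are not known exactly. Their poses are not given: they have to be found in the camera images.
- blue_board_grip (a point): Board to hang: loose light-blue plate, 90 (x) by 200 (y) by 8 mm, about 0.3 kg, flat on the table, small beads (6 to 8 mm proud) along both long edges. Mid-plate stands a pale wooden handle bar, 16 mm thick (x), 60 long (y), 40 high. Point: handle's centre, 28 mm above the underside, 20 above the top face. Two 24 mm through holes on the y axis, 75 mm either side of the middle.
- stand: Stand, fixed: dark-brown wooden block 90 mm (x) by 210 mm (y), 30 mm high; on its y axis, 75 mm either side of the middle, two upright brass pins, 10 mm thick, 30 mm tall above the wood, the last 10 mm tapering to 4 mm. Origin: centre of its underside, at table level, z up. With the board home the handle's centre is 58 mm above this origin.
- yellow_board_grip (a point): Bystander, leave it: a loose yellow bead board of the same shape and size, with the same handle, but with its holes only 55 mm from the middle, so that it does not fit the pins. The point is the centre of its handle, 28 mm above its underside.
- pot: Bystander, leave it: a small terracotta pot with a pale band, 84 mm in diameter, 75 mm high, loose on the table. Origin: centre of its underside.
Not all that is in view belongs to the job. What is meant by the part that bears blue_board_grip is not red, and is the larger of those in its own colour.

How it is judged (in metres and radians):
At the end, for the whole second after the job is handed in: The blue board is at rest on the stand with a pin through each hole: its handle's centre within 12 mm of the stand's middle in x and y, 52 to 63 mm above the stand's underside (home is 58), in line with the stand within 10 degrees (either way round), tilted less than 5 degrees (x of blue_board_grip in the frame of stand between -0.012 and 0.012 m and y of blue_board_grip in the frame of stand between -0.012 and 0.012 m and z of blue_board_grip in the frame of stand between 0.052 and 0.063 m and angle between the y axis of blue_board_grip and the y axis of stand, either way round below 0.175 rad and angle between blue_board_grip's own z axis and vertical below 0.09 rad and linear speed of blue_board below 0.02 m/s); the robot touches nothing.
It fails at once if the yellow board is shifted by more than 30 mm (distance of yellow_board_grip from where it was at the start of the episode above 0.03 m).
It fails at once if the pot is shifted by more than 30 mm or tipped over (distance of pot from where it was at the start of the episode above 0.03 m or angle between pot's own z axis and vertical above 0.5 rad).
It also fails if it takes over 43 s, if anything falls off the work surface, if the arm or the gripper's body presses on something with over 40 N, if the wrist force passes 120 N, or if a joint passes its speed limit or range.

### The arm

A 6-joint arm with a two-finger parallel gripper is mounted at the origin on the work surface. World frame = base frame: x ahead of the robot, y to its left, z up, the work surface at z = 0. Lengths are in mm, angles in rad, forces in N, time in s.
With the tool pointing down it reaches from about 275 to 1000 mm from the base axis. Payload 8.4 kg.
Tool frame: the origin (TCP) lies between the finger pads; the fingertips stand 22 mm ahead of it and the grasp point (between the pads) lies 3 mm ahead of it; z points along the fingers, y is the line along which they close (so a half turn about z gives the same grasp; the last joint's range is limited). The gripper opens to 85 mm and grips with 20 to 120 N. Pads are 22 mm wide; open, the fingers measure 114 mm over their backs; the gripper's body (76 mm by 85 mm) begins 54 mm behind the grasp point. The pads swing forward as they close: fully open they stand 13 mm farther back than shut.
Start: joints at [-1.242, 0.353, 1.633, -0, 1.155, -0.002], TCP at [202.998, -591.117, 253.281] pointing down, gripper open.
Joint ranges: [-2.63, 2.63], [-0.92, 2.1], [0.06, 2.66], [-1.3, 4.44], [0, 2.69], [-3.02, 3.02]. Speed limits (rad/s): [2.22, 2.22, 2.79, 3.14, 3.14, 3.14].

### API

Orientations are given as [roll, pitch, yaw] about the fixed x, y, z axes, in that order (R = Rz(yaw) Ry(pitch) Rx(roll)).
In Python, from rig import r, grab_frame gives the robot as it stands.
- The arm moves only by the shell command python3 -m inch 'ROWS' [FORCE]. ROWS is JSON, a list of rows, each a list of 7 numbers: the turn, a rotation vector about the tool's x, y, z as a fraction of full scale, then the shift along the tool's x, y, z as a fraction of full scale, then the closure, from 0 (fully open) to 1 (shut). In form: [[rx, ry, rz, dx, dy, dz, fingers], ...]. A call has 1 to 8 rows; each row shifts and turns the commanded pose from where the row before left it, along the tool's axes as they then stand; what a row does not reach is not made up. Full scale, the value 1, is 2.5 cm for a shift and pi rad for a turn. A row lasts 1/12 s, in which the tool goes at most 41.7 mm and 7.16 degrees, less where a joint would pass 70% of its speed; a pose out of reach is approached as far as the arm can. A call with a number of a shift or a turn outside -1 to 1 is refused whole. A call with a gripper value outside its range is refused whole. The fingers move at their own pace and stop on an object; FORCE is the grip in N (left out, the last holds). Time passes only in rows, so rows that do not move let the fingers close. It gives the time, the measured TCP pose, the force, the opening and the grip force at its end, in the units of the state.
- r.sense(): the state, without advancing time (a new reading comes with each control period).
- grab_frame(name): name is "side" or "top"; returns a dict with "pixels" (480x640x3 uint8, red, green, blue), "z_map" (480x640 float32, mm along the optical axis (not along the pixel's ray), 0 where there is no reading), "vertical_fov" (degrees; the focal length in pixels is half the picture's height over the tangent of half this angle, whatever the lens; pixels are square), "cx", "cy" (the principal point, pixels), "cam_to_world" (4x4, takes a point from camera to world coordinates). Camera axes: x right, y down, z forward; pixel columns grow to the right and rows downward; lengths in mm; the calibration is good to about 2 mm. A picture is of the moment at which its call begins.
- r.sign_off(): hands the job in; it is judged then, once.
The state is a dict: "clock": time; "qpos": joint angles; "qvel": joint speeds; "joint_efforts": joint torques, N m; "eef_pos": TCP position; "tcp_rot": TCP orientation; "contact_force": force on the tool from outside, world axes, zero at the start; "wrist_torque": the same for the moment, N m; "opening": opening from 0.0 (shut) to 1.0 (fully open); "grasp_force": force on a finger pad.
Only numpy, scipy, OpenCV 4.12 (cv2) and the standard library are available. Lean on these libraries where they do the work, as an engineer would, in place of code of your own. Each camera call takes 0.05 s, during which the arm holds its last target. There are 200 camera calls.

## Working session

There is one attempt and no reset: what is moved stays moved. The work goes in short steps, Python scripts to look and compute and a shell command to move; the robot and the scene stay as the last step left them, time stands still between calls to the robot, and variables do not carry over. Pictures are saved under pics/ and viewed, at most 10 in all, crops included, and the job is handed in when it is done.

```bash
mkdir -p pics; ls; python3 - <<'E'
from rig import r, grab_frame
import cv2,numpy as np
s=r.sense();print(s['clock'],s['eef_pos'],s['tcp_rot'],s['opening'])
for n in("top","side"):
    f=grab_frame(n);cv2.imwrite(f"pics/{n}0.png",f["pixels"][:,:,::-1]);np.savez(f"{n}0.npz",**f)
    print(n,f["vertical_fov"],f["cx"],f["cy"],np.round(f["cam_to_world"],3).tolist())
E
```

```text
pics
0.0 [ 202.84841089 -590.70191266  252.58598044] [-3.14024416e+00  1.04794557e-05  3.30837793e-01] 0.9991730022833524
top 56.632367105900414 320.1345303031336 236.84093543472483 [[0.014, -0.992, 0.124, 417.978], [-1.0, -0.014, -0.001, -100.209], [0.003, -0.124, -0.992, 1017.767], [0.0, 0.0, 0.0, 1.0]]
side 45.74952105963615 325.98802660163193 238.64602463927318 [[-0.686, -0.533, 0.495, -233.797], [-0.728, 0.507, -0.462, 655.981], [-0.004, -0.678, -0.735, 1245.279], [0.0, 0.0, 0.0, 1.0]]
```

View pics/top0.png

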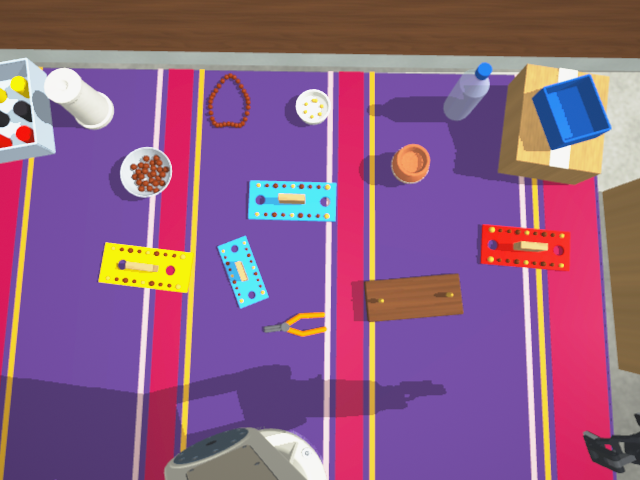

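View pics/side0.png

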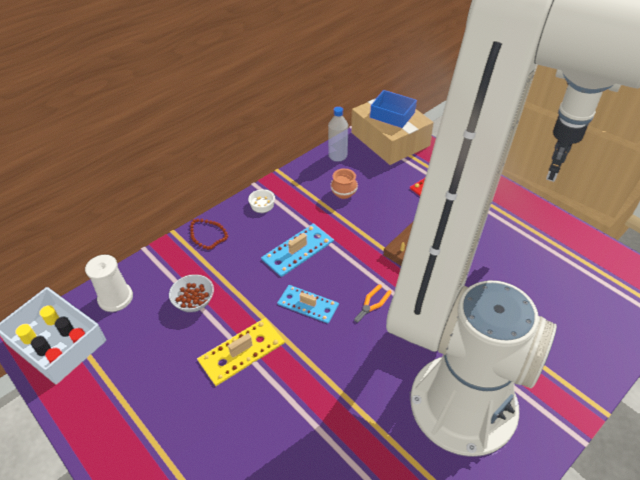

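Top view candidates for the blue board: large blue (292,200), small blue (243,271), red (525,247) and yellow (147,267). The large blue one fits the description. The stand is at (414,298), the pot at (410,163). Next I'll measure them and take one close crop.

```bash
cat > h.py <<'E'
import numpy as np,cv2
def world(f,z=None):
    """world xyz for each pixel: from depth, or by ray onto plane z"""
    v,u=np.mgrid[0:480,0:640]; F=240/np.tan(np.radians(f["vertical_fov"]/2))
    d=np.dstack([(u-f["cx"])/F,(v-f["cy"])/F,np.ones(u.shape)]); T=np.array(f["cam_to_world"])
    dw=d@T[:3,:3].T; o=T[:3,3]
    k=f["z_map"] if z is None else (z-o[2])/dw[...,2]
    return o+dw*np.asarray(k)[...,None]
def rect(P):
    c,s,a=cv2.minAreaRect(P[:,:2].astype(np.float32)); 
    if s[0]<s[1]: a-=90
    return np.round(c,1),np.round(s,1),round((a+90)%180-90,2)  # angle of long axis from world x
def blob(m,u,v):
    n,l=cv2.connectedComponents(m.astype(np.uint8)); return l==l[v,u]
E
python3 - <<'E'
from h import *
f=dict(np.load("top0.npz")); px=f["pixels"]; hsv=cv2.cvtColor(px,cv2.COLOR_RGB2HSV); W=world(f)
H,S,V=cv2.split(hsv)
blue=(H>85)&(H<102)&(S>100)&(V>150)
for n,(u,v) in dict(big=(270,211),small=(243,250)).items():
    b=blob(blue,u,v); print(n,rect(world(f,8)[b]), np.median(W[b][:,2]))
box=np.zeros((480,640),bool); box[190:210,270:315]=1
h=box&(W[...,2]>38); print("handle depth",rect(W[h]),np.percentile(W[h][:,2],[10,50,90]))
box[:]=0; box[265:330,355:475]=1
st=box&(W[...,2]>24)&(W[...,2]<36); print("stand depth",rect(W[st]),np.median(W[st][:,2]))
for z in(30,):
    br=box&(H<20)&(S>60)&(V<150)&(W[...,2]>15); print("stand colour",rect(world(f,30)[br]))
p=box&(W[...,2]>45); n,l,s,c=cv2.connectedComponentsWithStats(p.astype(np.uint8))
for i in range(1,n): print("pin",c[i],s[i,4],W[l==i].mean(0).round(1))
print("pot z",W[150:175,395:425,2].max(), W[163,410])
cv2.imwrite("pics/crop.png",np.hstack([cv2.resize(px[a:a+60,b:b+80,::-1],None,fx=k,fy=k) for a,b,k in((170,252,5),(270,380,5))]))
E
```

```text
big (array([627.9, -35.6]), array([200. ,  90.6]), 89.14) 8.735176273139757
small (array([463.,  73.]), array([149.7,  67.9]), 22.21) 6.713619982955493
handle depth (array([526.6, -52.6]), array([229.4,  60.5]), 8.91) [45.0148896 48.1767186 50.7664786]
stand depth (array([ 411.2, -310.2]), array([ 90. , 210.9]), -84.47) 30.779246587237424
stand colour (array([ 410.5, -308. ]), array([ 88. , 208.8]), -84.48)
pin [382. 267.] 1 [ 418.  -100.2 1017.8]
pin [394. 269.] 1 [ 418.  -100.2 1017.8]
pin [370. 270.] 1 [ 418.  -100.2 1017.8]
pin [401. 270.] 1 [ 418.  -100.2 1017.8]
pin [453. 270.] 1 [ 418.  -100.2 1017.8]
pin [373. 274.] 1 [ 418.  -100.2 1017.8]
pin [408. 275.] 1 [ 418.  -100.2 1017.8]
pin [391. 276.] 1 [ 418.  -100.2 1017.8]
pin [419. 278.] 1 [ 418.  -100.2 1017.8]
pin [430. 278.] 1 [ 418.  -100.2 1017.8]
pin [411. 281.] 1 [ 418.  -100.2 1017.8]
pin [451. 282.] 1 [ 418.  -100.2 1017.8]
pin [418. 285.] 1 [ 418.  -100.2 1017.8]
pin [378. 286.] 1 [ 418.  -100.2 1017.8]
pin [450.3  294.05] 20 [ 418.4 -382.6   54.4]
pin [414. 296.] 1 [ 418.  -100.2 1017.8]
pin [438. 296.] 1 [ 418.  -100.2 1017.8]
pin [357. 298.] 1 [ 418.  -100.2 1017.8]
pin [368. 299.] 1 [ 418.  -100.2 1017.8]
pin [381.15789474 299.84210526] 19 [ 404.1 -234.    54.7]
pin [380. 305.] 1 [ 418.  -100.2 1017.8]
pin [431. 305.] 1 [ 418.  -100.2 1017.8]
pin [378. 309.] 1 [ 418.  -100.2 1017.8]
pin [355. 310.] 1 [ 418.  -100.2 1017.8]
pin [386. 310.] 1 [ 418.  -100.2 1017.8]
pin [389. 312.] 1 [ 418.  -100.2 1017.8]
pin [400. 312.] 1 [ 418.  -100.2 1017.8]
pin [453. 317.] 1 [ 418.  -100.2 1017.8]
pin [365. 319.] 1 [ 418.  -100.2 1017.8]
pin [451. 319.] 1 [ 418.  -100.2 1017.8]
pin [371. 320.] 1 [ 418.  -100.2 1017.8]
pin [413. 321.] 1 [ 418.  -100.2 1017.8]
pin [456. 320.] 1 [ 418.  -100.2 1017.8]
pin [411. 326.] 1 [ 418.  -100.2 1017.8]
pin [464. 328.] 1 [ 418.  -100.2 1017.8]
pot z 1017.7672083373499 [ 704.65672959 -297.92517045   61.37033968]
```

View pics/crop.png

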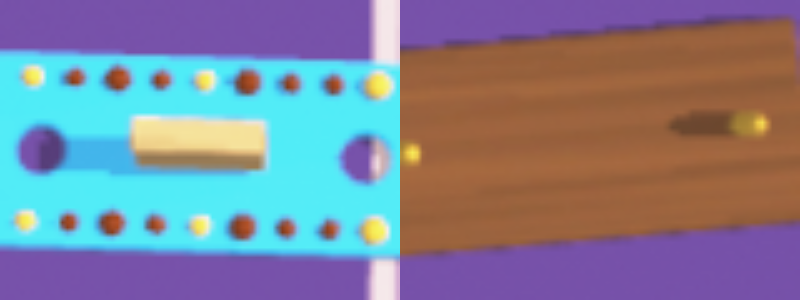

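Confirmed by the crop: the large blue board has its handle in the middle and holes near the ends, and the stand's pins show clearly. I'll turn the tool first, then travel.

```bash
python3 -m inch '[[0,0,-0.039,0,0,0,0],[0,0,-0.039,0,0,0,0],[0,0,-0.039,0,0,0,0],[0,0,-0.039,0,0,0,0],[0,0,-0.039,0,0,0,0],[0,0,-0.039,0,0,0,0],[0,0,-0.039,0,0,0,0],[0,0,-0.039,0,0,0,0]]'; python3 -m inch '[[0,0,-0.039,0,0,0,0],[0,0,-0.039,0,0,0,0],[0,0,0,0,0,0,0],[0,0,0,0,0,0,0]]'
```

```text
clock: 0.77
eef_pos: [202.9, -590.9, 252.8]
tcp_rot: [-3.141, -0.001, 1.317]
contact_force: [0.3, -0.5, 0.6]
opening: 1.002
grasp_force: 0.0
clock: 1.1
eef_pos: [202.9, -591.0, 253.0]
tcp_rot: [-3.141, -0.001, 1.552]
contact_force: [0.7, -0.4, 0.5]
opening: 1.002
grasp_force: 0.0
```

```bash
python3 -m inch '[[0,0,0,0.936,0.694,0,0],[0,0,0,0.936,0.694,0,0],[0,0,0,0.936,0.694,0,0],[0,0,0,0.936,0.694,0,0],[0,0,0,0.936,0.694,0,0],[0,0,0,0.936,0.694,0,0],[0,0,0,0.936,0.694,0,0],[0,0,0,0.936,0.694,0,0]]'; python3 -m inch '[[0,0,0,0.936,0.694,0,0],[0,0,0,0.936,0.694,0,0],[0,0,0,0.936,0.694,0,0],[0,0,0,0.936,0.694,0,0],[0,0,0,0.936,0.694,0,0],[0,0,0,0.936,0.694,0,0],[0,0,0,0.936,0.694,0,0],[0,0,0,0.936,0.694,0,0]]'; python3 -m inch '[[0,0,0,0.936,0.694,0,0],[0,0,0,0.936,0.694,0,0],[0,0,0,0.936,0.694,0,0],[0,0,0,0.936,0.694,0,0],[0,0,0,0.936,0.694,0,0],[0,0,0,0.936,0.694,0,0],[0,0,0,0.936,0.694,0,0],[0,0,0,0.936,0.694,0,0]]';python3 -m inch '[[0,0,0,0,0,0,0],[0,0,0,0,0,0,0],[0,0,0,0,0,0,0]]'
```

```text
clock: 1.77
eef_pos: [345.1, -404.7, 253.3]
tcp_rot: [-3.142, -0.0, 1.551]
contact_force: [0.6, -0.6, 0.5]
opening: 0.995
grasp_force: 0.0
clock: 2.43
eef_pos: [486.8, -219.6, 253.3]
tcp_rot: [3.142, 0.0, 1.551]
contact_force: [0.0, -0.4, 1.0]
opening: 1.001
grasp_force: 0.0
clock: 3.1
eef_pos: [628.3, -34.4, 253.2]
tcp_rot: [-3.141, 0.0, 1.551]
contact_force: [-0.5, -0.1, -0.5]
opening: 0.998
grasp_force: 0.0
clock: 3.35
eef_pos: [627.1, -36.0, 252.9]
tcp_rot: [-3.141, 0.0, 1.554]
contact_force: [-0.7, 0.8, 0.1]
opening: 1.005
grasp_force: 0.0
```

```bash
python3 -m inch '[[0,0,0,0,0,0.95,0.45],[0,0,0,0,0,0.95,0.45],[0,0,0,0,0,0.95,0.45],[0,0,0,0,0,0.95,0.45],[0,0,0,0,0,0.95,0.45],[0,0,0,0,0,0.95,0.45],[0,0,0,0,0,0.95,0.45],[0,0,0,0,0,0,0.45]]';  python3 - <<'E'
from rig import grab_frame
import cv2
f=grab_frame("side");cv2.imwrite("pics/s1.png",cv2.resize(f["pixels"][150:350,200:440,::-1],None,fx=3,fy=3))
E
```

```text
clock: 4.02
eef_pos: [623.9, -36.8, 82.9]
tcp_rot: [-3.134, -0.0, 1.553]
contact_force: [-2.4, -0.3, -1.2]
opening: 0.554
grasp_force: 0.0
```

View pics/s1.png

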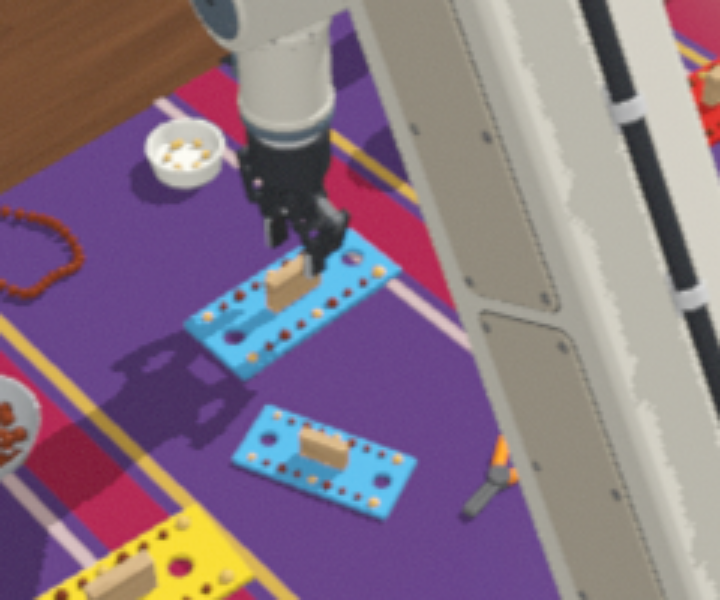

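The fingers straddle the handle (about (295,275) in the crop) with clearance on both sides. Going down and gripping.

```bash
python3 -m inch '[[0,0,0,0,0,0.6,0.45],[0,0,0,0,0,0.6,0.45],[0,0,0,0,0,0.5,0.45],[0,0,0,0,0,0.32,0.45],[0,0,0,0,0,0,0.45],[0,0,0,0,0,0,0.45],[0,0,0,0,0,0,0.45]]' 60 && python3 -m inch '[[0,0,0,0,0,0,1],[0,0,0,0,0,0,1],[0,0,0,0,0,0,1],[0,0,0,0,0,0,1],[0,0,0,0,0,0,1],[0,0,0,0,0,0,1],[0,0,0,0,0,0,1],[0,0,0,0,0,0,1]]' 60
```

```text
clock: 4.65
eef_pos: [628.2, -35.9, 37.4]
tcp_rot: [3.141, 0.0, 1.556]
contact_force: [0.3, -0.6, 0.0]
opening: 0.551
grasp_force: 0.0
clock: 5.32
eef_pos: [628.3, -35.7, 37.4]
tcp_rot: [3.14, 0.0, 1.556]
contact_force: [-0.1, -0.8, 5.9]
opening: 0.182
grasp_force: 59.9
```

```bash
python3 -m inch '[[0,0,0,0,0,-0.3,1],[0,0,0,0,0,-0.6,1],[0,0,0,0,0,-0.8,1],[0,0,0,0,0,-0.8,1],[0,0,0,0,0,-0.8,1],[0,0,0,0,0,-0.7,1],[0,0,0,0,0,-0.4,1],[0,0,0,0,0,0,1]]'; python3 -m inch '[[0,0,-0.012,0,0,0,1],[0,0,-0.012,0,0,0,1],[0,0,-0.012,0,0,0,1],[0,0,0,0,0,0,1],[0,0,0,0,0,0,1],[0,0,0,0,0,0,1]]'; python3 - <<'E'
import numpy as np
from rig import r,grab_frame
from h import *
f=grab_frame("top");cv2.imwrite("pics/t2.png",f["pixels"][100:350,150:550,::-1])
s=r.sense();p=s["eef_pos"];y=s["tcp_rot"][2];print(p,s["tcp_rot"])
d=np.array([411,-309])-p[:2]; print(d@[np.cos(y),np.sin(y)]/25,d@[np.sin(y),-np.cos(y)]/25)
H,S,V=cv2.split(cv2.cvtColor(f["pixels"],cv2.COLOR_RGB2HSV));b=(H>85)&(H<102)&(S>100)&(V>120);b[225:]=0
W=world(f);print(np.median(W[b][:,2]),rect(world(f,120)[b]))
E
```

```text
clock: 5.98
eef_pos: [628.8, -35.8, 148.9]
tcp_rot: [3.138, 0.0, 1.556]
contact_force: [1.2, -0.9, -3.2]
opening: 0.18
grasp_force: 58.8
clock: 6.48
eef_pos: [627.2, -35.7, 145.7]
tcp_rot: [-3.14, -0.0, 1.668]
contact_force: [0.2, 0.2, -2.9]
opening: 0.178
grasp_force: 58.8
[627.30547294 -35.69204328 145.92937161] [-3.14065720e+00 -1.60479495e-04  1.66815872e+00]
-10.039472582889282 -9.67395809313875
117.09829897425453 (array([624.7, -36.8]), array([ 89.3, 197.5]), -83.92)
```

View pics/t2.png

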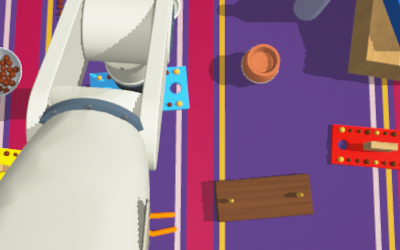

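The blue board is held level at the right height, with its free end visible near (175,85). The stand (265,197) is clear and the pot hasn't moved. Now traversing to above the stand.

```bash
python3 -m inch '[[0,0,0,-0.4,-0.38,0,1],[0,0,0,-0.7,-0.68,0,1],[0,0,0,-0.8,-0.77,0,1],[0,0,0,-0.8,-0.77,0,1],[0,0,0,-0.8,-0.77,0,1],[0,0,0,-0.8,-0.77,0,1],[0,0,0,-0.8,-0.77,0,1],[0,0,0,-0.8,-0.77,0,1]]';python3 -m inch '[[0,0,0,-0.8,-0.77,0,1],[0,0,0,-0.8,-0.77,0,1],[0,0,0,-0.8,-0.77,0,1],[0,0,0,-0.8,-0.77,0,1],[0,0,0,-0.6,-0.57,0,1],[0,0,0,-0.34,-0.34,0,1],[0,0,0,0,0,0,1],[0,0,0,0,0,0,1]]';python3 -m inch '[[0,0,0,0,0,0,1],[0,0,0,0,0,0,1],[0,0,0,0,0,0,1]]'; python3 - <<'E'
from rig import r,grab_frame
from h import *
s=r.sense();print(s["eef_pos"],s["tcp_rot"])
f=grab_frame("top");cv2.imwrite("pics/t3.png",cv2.resize(f["pixels"][200:380,300:520,::-1],None,fx=3,fy=3))
W=world(f);H,S,V=cv2.split(cv2.cvtColor(f["pixels"],cv2.COLOR_RGB2HSV));b=(H>85)&(H<102)&(S>100)&(V>90);b[:,:330]=0;b[:220]=0;b&=(W[...,2]>90)
z=np.median(W[b][:,2]);print(z,rect(world(f,z)[b]))
E
```

```text
clock: 7.2
eef_pos: [499.2, -197.7, 146.6]
tcp_rot: [-3.141, 0.0, 1.669]
contact_force: [0.1, 0.2, -2.7]
opening: 0.176
grasp_force: 58.8
clock: 7.87
eef_pos: [411.4, -309.5, 146.6]
tcp_rot: [3.141, -0.0, 1.667]
contact_force: [0.4, -0.1, -4.0]
opening: 0.18
grasp_force: 58.9
clock: 8.12
eef_pos: [412.3, -308.6, 146.5]
tcp_rot: [3.142, -0.0, 1.67]
contact_force: [0.6, 0.3, -3.7]
opening: 0.18
grasp_force: 58.9
[ 412.25453975 -308.56008999  146.49891355] [ 3.14151584e+00 -1.07997296e-04  1.67027004e+00]
118.06565860488962 (array([ 406.7, -260.5]), array([ 88.8, 103.6]), -84.28)
```

View pics/t3.png

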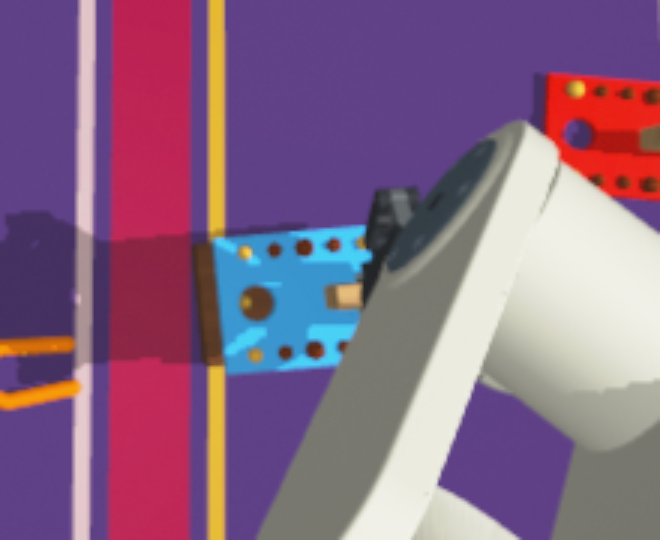

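The near hole (257,303) shows the pin tip inside it, and the visible edge puts the board's centre at (411.5,-308.5), against pins' mid (411.2,-308.3). Descending.

```bash
python3 -m inch '[[0,0,0,0,0,0.5,1],[0,0,0,0,0,0.5,1],[0,0,0,0,0,0.5,1],[0,0,0,0,0,0.3,1],[0,0,0,0,0,0.2,1],[0,0,0,0,0,0.2,1],[0,0,0,0,0,0,1],[0,0,0,0,0,0,1]]';python3 -m inch '[[0,0,0,0,0,0.2,1],[0,0,0,0,0,0.2,1],[0,0,0,0,0,0,1],[0,0,0,0,0,0,1]]'; python3 - <<'E'
from rig import grab_frame
import cv2
f=grab_frame("top");cv2.imwrite("pics/t4.png",cv2.resize(f["pixels"][240:360,340:500,::-1],None,fx=4,fy=4))
E
```

```text
clock: 8.83
eef_pos: [411.8, -309.3, 91.6]
tcp_rot: [-3.142, -0.0, 1.669]
contact_force: [-0.1, -0.2, -3.7]
opening: 0.179
grasp_force: 58.9
clock: 9.17
eef_pos: [411.5, -309.1, 81.3]
tcp_rot: [-3.141, -0.0, 1.669]
contact_force: [0.9, -0.9, -3.1]
opening: 0.175
grasp_force: 58.9
```

View pics/t4.png

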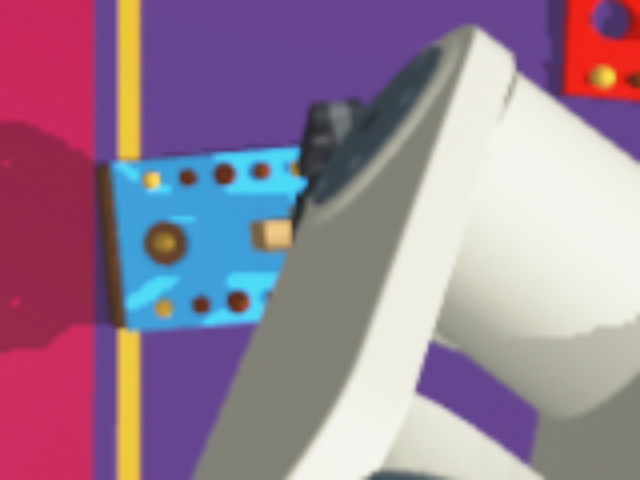

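The pin is centred in the near hole (165,242) and there is no contact force. Lowering the last 13 mm.

```bash
python3 -m inch '[[0,0,0,0,0,0.2,1],[0,0,0,0,0,0.16,1],[0,0,0,0,0,0.1,1],[0,0,0,0,0,0.06,1],[0,0,0,0,0,0.04,1],[0,0,0,0,0,0,1],[0,0,0,0,0,0,1]]'
```

```text
clock: 9.8
eef_pos: [411.8, -309.3, 67.6]
tcp_rot: [3.141, 0.0, 1.669]
contact_force: [0.1, 0.3, -3.2]
opening: 0.177
grasp_force: 58.9
```

```bash
python3 -m inch '[[0,0,0,0,0,0.03,1],[0,0,0,0,0,0,1],[0,0,0,0,0,0,0.5],[0,0,0,0,0,0,0.5],[0,0,0,0,0,0,0.5],[0,0,0,0,0,0,0.5],[0,0,0,0,0,0,0.5],[0,0,0,0,0,0,0.5]]';python3 -m inch '[[0,0,0,0,0,-0.3,0.5],[0,0,0,0,0,-0.6,0.5],[0,0,0,0,0,-1,0.5],[0,0,0,0,0,-1,0.5],[0,0,0,0,0,-1,0.5],[0,0,0,0,0,-1,0.5],[0,0,0,0,0,-1,0.5],[0,0,0,0,0,0,0.5]]';python3 -m inch '[[0,0,0,0.4,1,0,0.5],[0,0,0,0.4,1,0,0.5],[0,0,0,0.4,1,0,0.5],[0,0,0,0.4,1,0,0.5],[0,0,0,0.4,1,0,0.5],[0,0,0,0.4,1,0,0.5],[0,0,0,0,0,0,0.5],[0,0,0,0,0,0,0.5]]'; python3 - <<'E'
from rig import r,grab_frame
from h import *
f=grab_frame("top");cv2.imwrite("pics/t5.png",f["pixels"][:,:,::-1])
W=world(f);H,S,V=cv2.split(cv2.cvtColor(f["pixels"],cv2.COLOR_RGB2HSV));b=(H>85)&(H<102)&(S>100)&(V>90);b[:,:345]=0;b[:240]=0;b[345:]=0;b&=(W[...,2]>20)&(W[...,2]<60)
print(np.percentile(W[b][:,2],[5,50,95]),rect(world(f,38)[b]))
P=W[b];print(np.linalg.lstsq(np.c_[P[:,:2]-[411,-309],np.ones(len(P))],P[:,2],rcond=None)[0])
E
```

```text
clock: 10.47
eef_pos: [411.7, -309.3, 66.8]
tcp_rot: [3.142, 0.0, 1.669]
contact_force: [0.8, -0.1, 0.3]
opening: 0.497
grasp_force: 0.0
clock: 11.13
eef_pos: [413.7, -310.8, 219.5]
tcp_rot: [3.136, 0.005, 1.669]
contact_force: [-0.3, -1.5, 0.3]
opening: 0.499
grasp_force: 0.0
clock: 11.8
eef_pos: [555.7, -234.0, 213.9]
tcp_rot: [-3.141, -0.0, 1.671]
contact_force: [-0.5, 0.5, -0.5]
opening: 0.499
grasp_force: 0.0Traceback (most recent call last):
  File "<stdin>", line 5, in <module>
    return _quantile_unchecked(
        a, q, axis, out, overwrite_input, method, keepdims, weights)
    return _ureduce(a,
                    func=_quantile_ureduce_func,
    ...<5 lines>...
                    overwrite_input=overwrite_input,
                    method=method)
    r = func(a, **kwargs)
    result = _quantile(arr,
                       quantiles=q,
    ...<2 lines>...
                       out=out,
                       weights=wgt)
    slices_having_nans = np.isnan(arr[-1, ...])
                                  ~~~^^^^^^^^^
IndexError: index -1 is out of bounds for axis 0 with size 0
```

View pics/t5.png

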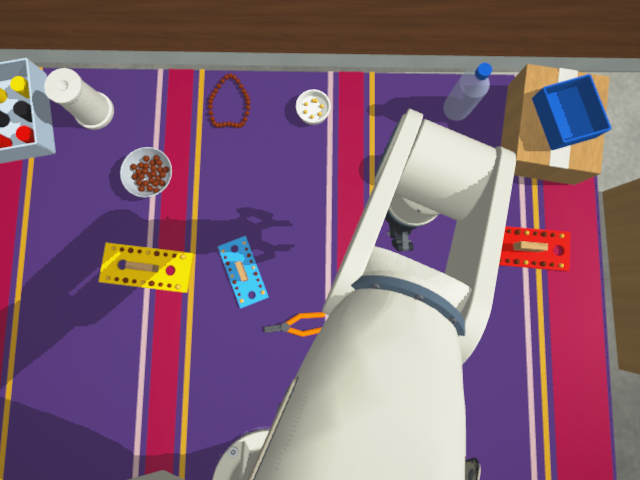

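The arm hides the stand in this view; the board isn't visible. I'll move it aside to the left.

```bash
python3 -m inch '[[0,0,0,1,0,-0.3,0.5],[0,0,0,1,0,-0.3,0.5],[0,0,0,1,0,-0.3,0.5],[0,0,0,1,0,-0.3,0.5],[0,0,0,1,0,0,0.5],[0,0,0,1,0,0,0.5],[0,0,0,1,0,0,0.5],[0,0,0,1,0,0,0.5]]';python3 -m inch '[[0,0,0,1,0,0,0.5],[0,0,0,1,0,0,0.5],[0,0,0,1,0,0,0.5],[0,0,0,1,0,0,0.5],[0,0,0,1,0,0,0.5],[0,0,0,1,0,0,0.5],[0,0,0,0,0,0,0.5],[0,0,0,0,0,0,0.5]]'; python3 - <<'E'
from rig import r,grab_frame
from h import *
f=grab_frame("top");cv2.imwrite("pics/t6.png",cv2.resize(f["pixels"][120:360,320:640,::-1],None,fx=2,fy=2))
W=world(f);H,S,V=cv2.split(cv2.cvtColor(f["pixels"],cv2.COLOR_RGB2HSV));b=(H>85)&(H<102)&(S>100)&(V>90);b[:,:345]=0;b[:240]=0;b[345:]=0;b&=(W[...,2]>20)&(W[...,2]<60)
print(np.percentile(W[b][:,2],[5,50,95]),rect(world(f,38)[b]))
P=W[b];print(np.linalg.lstsq(np.c_[P[:,:2]-[411,-309],np.ones(len(P))],P[:,2],rcond=None)[0])
E
```

```text
clock: 12.52
eef_pos: [534.1, -35.7, 244.4]
tcp_rot: [-3.141, 0.0, 1.668]
contact_force: [0.1, -0.2, 0.2]
opening: 0.496
grasp_force: 0.0
clock: 13.18
eef_pos: [520.0, 113.4, 244.2]
tcp_rot: [-3.141, 0.0, 1.67]
contact_force: [-0.7, -0.9, 1.3]
opening: 0.502
grasp_force: 0.0
[35.9230831  38.90712497 41.8144182 ] (array([ 411. , -309.1]), array([ 88.9, 199.9]), -84.39)
[ 1.65843300e-04 -4.07421007e-04  3.88888091e+01]
```

View pics/t6.png

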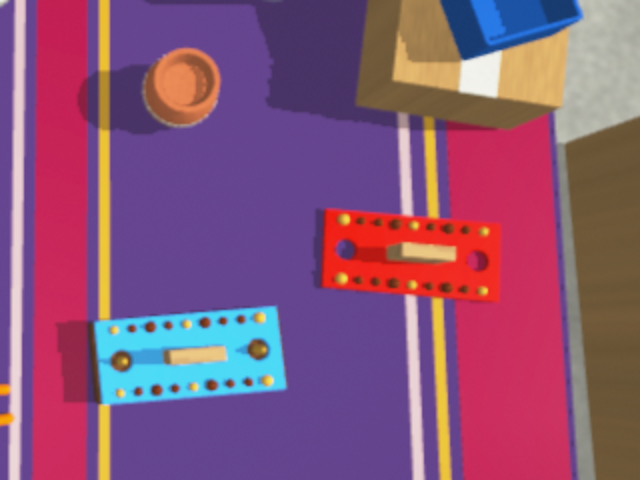

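The blue board lies flat: its top face is at z≈38.9 mm with no tilt, and its centre is at (411,-309). Pins show in both holes, at (120,361) and (258,349), and the pot hasn't moved. Handing in.

```bash
python3 -c "
from rig import r
print(r.sign_off())"
```

```text
the job is handed in; nothing more can be done
None
```

The blue bead board hangs flat and fully home on the stand with both pins through its holes, the gripper has let go, and the job was handed in at about 13 s; the yellow board and the pot were not touched.

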